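Start and screw home a hydraulic tank's filler cap

ROBOT

A 7-joint arm with a two-finger parallel gripper is mounted at the origin on the work surface. World frame = base frame: x ahead of the robot, y to its left, z up, the work surface at z = 0. Lengths are in m, angles in rad, forces in N, time in s.
With the tool pointing down it reaches from about 0.425 to 0.925 m from the base axis. Payload 6.8 kg.
Tool frame: the origin (TCP) lies midway between the tips of the shut fingers; the grasp point (between the pads) lies 19 mm behind it; x points along the fingers, y is the direction in which the jaws open and shut, and the axes are right-handed (so a half turn about x gives the same grasp; the last joint's range is limited). The gripper opens to 85 mm and grips with 20 to 120 N. Pads are 22 mm wide; open, the fingers measure 114 mm over their backs; the gripper's body (76 mm by 85 mm) begins 54 mm behind the grasp point. The pads swing forward as they close: fully open they stand 13 mm farther back than shut.
Start: joints at [1.232, 0.477, 0.022, 1.555, -0.011, 1.109, -0.083], TCP at [0.154, -0.657, 0.231] pointing down, gripper open.
Joint ranges: [-2.96, 2.96], [-0.34, 2.1], [-1.41, 1.46], [0.24, 2.44], [-1.37, 4.51], [0.17, 1.92], [-2.96, 2.96]. Speed limits (rad/s): [2.39, 2.39, 3.14, 3.14, 3.14, 3.14, 3.14].

INTERFACE

Orientations are given as a rotation vector (axis times angle).
In Python, from bench import r, viewer, nets gives the robot as it stands.
- The arm moves only by the shell command python3 -m pendant 'ROWS' [FORCE]. ROWS is JSON, one flat list of numbers, 5 for each row, row after row: the finger opening in mm, from 0 to 85.4, then the shift along the tool's x, y, z in mm, then the turn about the tool's x in rad. A call has 1 to 20 rows; each row shifts and turns the commanded pose from where the row before left it, along the tool's axes as they then stand; what a row does not reach is not made up. A row lasts 1/8 s, in which the tool goes at most 62.5 mm and 10.7 degrees, less where a joint would pass 70% of its speed; a pose out of reach is approached as far as the arm can. A call with a gripper value outside its range is refused whole. The fingers move at their own pace and stop on an object; FORCE is the grip in N (left out, the last holds). Time passes only in rows, so rows that do not move let the fingers close. It gives the time, the measured TCP pose, the force and the opening at its end, in the units of the state.
- r.get_obs(): the state, without advancing time (a new reading comes with each control period).
- viewer.grab_frame(name): name is "side" or "top"; returns (picture, depth): 480x640x3 uint8, red, green, blue; 480x640 float32, m along the optical axis (not along the pixel's ray), 0 where there is no reading.
- viewer.calibration(name): a dict with "mtx" (3x3 intrinsics, pixels), "world_to_cam" (4x4, takes a point from world to camera coordinates). Camera axes: x right, y up, looking along -z (the intrinsics and any distortion apply to the point x, -y, -z); pixel columns grow to the right and rows downward; lengths in m; the calibration is good to about 2 mm. A picture is of the moment at which its call begins. calibration takes no time and is no camera call.
- r.hand_in(): hands the job in, once; it reports no verdict.
Trained networks look in the newest picture that a camera, given by its name, has taken for a name from the list of things; names that differ only in an ending like _2 or _b are one class to them, and where a whole thing is asked for, a point or a joint stands for the part that bears it (a point fixed in the world has none). Each returns a list of dicts, best first, with "score" (0 to 1); they miss things now and then, are a little off and sometimes report something else, mostly with a low value. They report only what shows in the picture. A call takes as long as a camera call. They do not tell look-alikes from the thing itself.
- nets.look_for(name, camera): "location" ([x, y, z] in m, in world coordinates, good to about 4 mm: the middle of the surface that is visible of it).
- nets.silhouettes(name, camera): "mask" (480x640 bool, what is visible of it).
The state is a dict: "clock": time; "joints": joint angles; "qvel": joint speeds; "tau": joint torques, N m; "tcp_pos": TCP position; "orientation": TCP orientation; "contact_force": force on the tool from outside, world axes, zero at the start; "moment": the same for the moment, N m; "grip_width": finger opening in m.
Only numpy, scipy, OpenCV 4.12 (cv2) and the standard library are available. Lean on these libraries where they do the work, as an engineer would, in place of code of your own. Each camera call takes 0.05 s, during which the arm holds its last target. There are 200 camera calls.

TASK

The yellow filler cap has been left sitting loose on the neck of the red hydraulic tank, its thread not caught. Turn it backward (anticlockwise seen from above) until you feel the thread start drop, then screw it forward (clockwise) until it is fully home, and let go of it. Leave the other things on the bench where they are.

Things in the scene. Friction and masses are not known exactly. Their poses are not given: they have to be found in the camera images.
- cap_grip (a point): Loose yellow filler cap, about 90 g: flange 72 mm across, 5 mm thick, with an upright grip bar on it 56 mm long, 14 thick, 30 high. This point: on the cap's axis, half-way up the bar, 44.5 mm above its foot, 20 mm above the flange's underside. z up along the axis, x along the bar. It starts upright on the neck, unlocked; free to turn and lift.
- cap_foot (a point): Centre of the foot of the cap's black plug. The plug is 42 mm across and 24.5 mm long below the flange, its lowest 5 mm tapering to 32 mm. Two small opposite lugs (4 mm high) stick out to 54 mm across, undersides 8 mm above the foot. The angle between lugs and grip bar is not given.
- neck_mouth (a point): Centre of the mouth, at rim height, of the round steel filler neck (69 mm outside, 59 inside; rim 28.5 mm above the tank's top, 98.5 above the bench), fixed on a red tank (150 x 220 x 70 mm). Axes: the tank's, z up, y towards the motor. The neck's own angle is random, not told by these axes: its thread starts must be found by touch.
- ridge_top (a point): On the neck's axis, level with the tops of its two thread ridges, 2.5 mm below the rim; bore between them 45 mm (1.5 mm play round the plug). The cap starts with its lugs lying on them, grip point 34.5 mm above the rim. There a 3 mm tooth blocks forward (clockwise) turning; turned backward by 15 to 110 degrees, it drops 8 mm into the thread start.
- home_grip (a point): Where the cap's grip point is when the cap is home, 21.5 mm above the rim. The drop brings it 5 mm above this; screwing forward 70 to 120 degrees from there leads it down the 5 mm to a hard stop (light push or own weight). The thread start slot is 20 degrees wide, one each half turn; turned on backward, the cap climbs a 45 degree slope onto the next ridge.
- motor (a point): Centre of the grey motor (62 mm thick, 125 mm long, lying across the tank's top); its near side begins 80 mm from the neck's axis, its top is 38 mm above the neck's rim.
- socket: Bystander: upright steel cylinder, 28 mm across, 36 mm high; origin at its underside.
- clamp: Bystander: aluminium clamp ring lying flat, 62 mm across, 20 mm high; origin at its underside.
- spray: Bystander: upright blue and white can, 60 mm across, 110 mm high; origin at its underside.
- sleeve: Bystander: upright steel pipe sleeve, 58 mm across, 85 mm high; origin at its underside.
- wrench: Bystander: steel wrench lying on the bench.
- bin: Bystander: open blue bin of nuts, 110 by 150 by 45 mm; origin at its underside.
- driver: Bystander: screwdriver with a red handle, lying on the bench.
Mind the look-alikes: they are no part of the job. Of the things shaped like the part that bears cap_grip, the yellow one is meant.

How it is judged:
On the way, in this order (a step that is already met when the one before it is completed fails the run):
1. the cap has dropped into the thread start of the neck (horizontal distance between cap_grip and neck_mouth below 0.005 m and z of cap_grip in the frame of neck_mouth below 0.029 m and angle between cap_grip's own z axis and vertical below 0.07 rad), for 0.1 s.
2. the cap is screwed home (horizontal distance between cap_grip and neck_mouth below 0.004 m and z of cap_grip in the frame of neck_mouth below 0.0228 m), for 0.2 s.
At the end, for the whole second after the job is handed in: The cap is on the neck's axis within 4 mm, upright within 3 degrees, screwed down to within 1.3 mm of its home height, released and at rest (all of step 2 and angle between cap_grip's own z axis and vertical below 0.05 rad and linear speed of cap below 0.02 m/s); the robot touches nothing.
It fails at once if a bystander is moved by more than 30 mm (distance of any of socket, clamp, spray, sleeve, wrench, bin, driver from where it was at the start of the episode above 0.03 m).
It also fails if it takes over 51 s, if anything falls off the work surface, if the arm or the gripper's body presses on something with over 40 N, if the wrist force passes 120 N, or if a joint passes its speed limit or range.

## Working session

There is one attempt and no reset: what is moved stays moved. The work goes in short steps, Python scripts to look and compute and a shell command to move; the robot and the scene stay as the last step left them, time stands still between calls to the robot, and variables do not carry over. Pictures are saved under pics/ and viewed, about 8 in all and at most 12, crops included, and the job is handed in when it is done.

```bash
ls; mkdir -p pics
cat > h.py <<'E'
from bench import r, viewer, nets
import numpy as np, cv2
from scipy.spatial.transform import Rotation as R
def world(name,depth,u,v):
    c=viewer.calibration(name);K=c["mtx"];T=np.linalg.inv(c["world_to_cam"])
    u=np.asarray(u,float);v=np.asarray(v,float)
    d=depth[v.astype(int),u.astype(int)]
    x=(u-K[0,2])/K[0,0]*d;y=(v-K[1,2])/K[1,1]*d
    return (np.stack([x,-y,-d,np.ones_like(d)],-1)@T.T)[...,:3]
E
python3 - <<'E'
from h import *
o=r.get_obs();print({k:np.round(v,3).tolist() for k,v in o.items()});print(R.from_rotvec(o["orientation"]).as_matrix().round(3))
for n in("top","side"):
    im,d=viewer.grab_frame(n);cv2.imwrite(f"pics/{n}0.png",im[...,::-1]);np.save(f"{n}0.npy",d)
    print(n,{k:np.round(v,3).tolist() for k,v in viewer.calibration(n).items()})
    for t in("cap_grip","motor"):
        for q in nets.look_for(t,n)[:4]:print(t,round(q["score"],2),np.round(q["location"],3))
E
```

```text
pics
{'clock': 0.0, 'joints': [1.232, 0.478, 0.022, 1.556, -0.012, 1.109, -0.083], 'qvel': [0.0, -0.001, -0.0, -0.001, -0.0, 0.0, 0.0], 'tau': [-0.0, -59.644, 1.608, -28.12, 0.012, 0.009, 0.0], 'tcp_pos': [0.154, -0.657, 0.23], 'orientation': [2.1, 0.245, -2.1], 'contact_force': [-0.067, 1.027, -0.777], 'moment': [-0.007, 0.01, -0.018], 'grip_width': 0.085}
[[-0.001  0.229 -0.973]
 [ 0.002 -0.973 -0.229]
 [-1.    -0.002  0.   ]]
top {'mtx': [[610.408, 0.0, 321.901], [0.0, 610.408, 238.389], [0.0, 0.0, 1.0]], 'world_to_cam': [[-0.009, -1.0, -0.02, -0.04], [0.996, -0.011, 0.085, -0.6], [-0.086, -0.02, 0.996, -1.246], [0.0, 0.0, 0.0, 1.0]]}
cap_grip 0.96 [ 0.361 -0.202  0.027]
cap_grip 0.9 [ 0.52  -0.237  0.117]
cap_grip 0.89 [ 0.582 -0.383  0.024]
motor 0.78 [ 0.542 -0.177  0.073]
side {'mtx': [[452.632, 0.0, 321.355], [0.0, 452.632, 237.406], [0.0, 0.0, 1.0]], 'world_to_cam': [[-0.923, -0.385, 0.0, 0.504], [0.239, -0.572, 0.784, -0.23], [-0.302, 0.724, 0.62, -0.617], [0.0, 0.0, 0.0, 1.0]]}
cap_grip 0.94 [ 0.362 -0.195  0.027]
cap_grip 0.91 [ 0.52  -0.223  0.118]
cap_grip 0.7 [ 0.596 -0.388  0.048]
cap_grip 0.66 [ 0.524 -0.109  0.066]
motor 0.69 [ 0.518 -0.106  0.067]
```

View pics/top0.png

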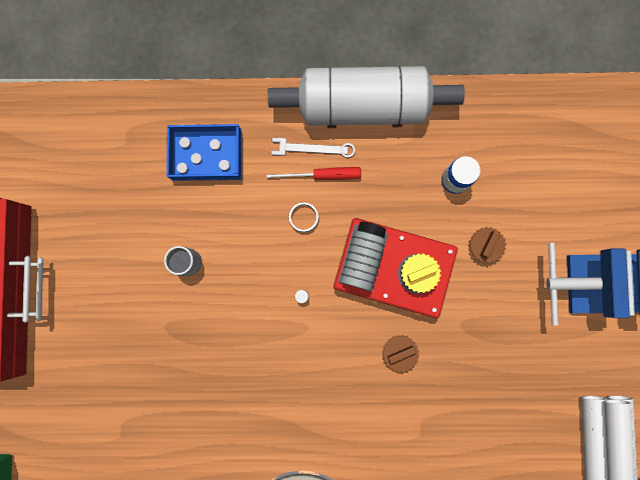

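View pics/side0.png

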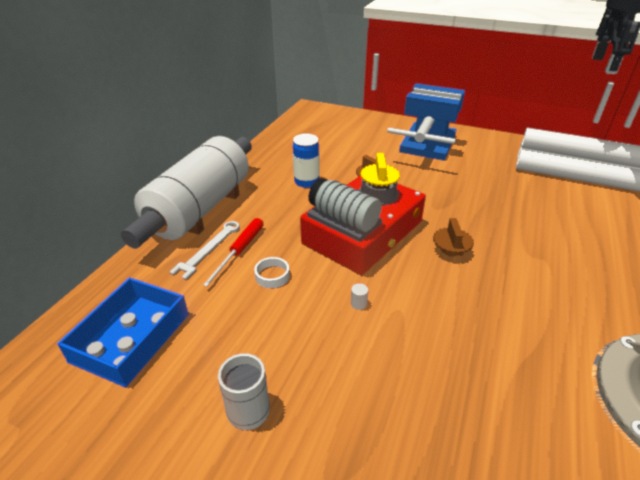

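Top view: the yellow cap is at (421,273) on the red tank. The look-alikes are brown caps at (400,353) and (487,246), so I choose the yellow one. The motor is on the left at (362,258). Next I measure the axis and bar angle, and check a crop.

```bash
cat >> h.py <<'E'
def cap(name,im,d):
    hsv=cv2.cvtColor(im,cv2.COLOR_RGB2HSV)
    m=cv2.inRange(hsv,(22,130,60),(38,255,255))
    v,u=np.nonzero((m>0)&(d>0));P=world(name,d,u,v)
    P=P[np.linalg.norm(P[:,:2]-[.52,-.23],axis=1)<.07]
    zt=np.percentile(P[:,2],99.5)
    b=P[P[:,2]>zt-.006];f=P[(P[:,2]<zt-.022)]
    rect=cv2.minAreaRect((b[:,:2]*1000).astype(np.float32));box=cv2.boxPoints(rect)
    e=max([box[1]-box[0],box[2]-box[1]],key=np.linalg.norm)
    (fx,fy),fr=cv2.minEnclosingCircle((f[:,:2]*1000).astype(np.float32))
    return dict(bar=rect[0],size=rect[1],ang=np.degrees(np.arctan2(e[1],e[0]))%180,ztop=zt,flange=(fx,fy,fr),zf=np.median(f[:,2]))
E
python3 - <<'E'
from h import *
for n in("top","side"):
    im=cv2.imread(f"pics/{n}0.png")[...,::-1].copy();d=np.load(n+"0.npy");print(n,cap(n,im,d))
    if n=="top":
        a=im[205:325,330:510];cv2.imwrite("pics/c0.png",cv2.resize(a,None,fx=4,fy=4,interpolation=cv2.INTER_CUBIC)[...,::-1])
        # tank angle
        hsv=cv2.cvtColor(im,cv2.COLOR_RGB2HSV);m=((hsv[...,0]<8)|(hsv[...,0]>172))&(hsv[...,1]>150)&(hsv[...,2]>100)
        v,u=np.nonzero(m&(d>0));P=world(n,d,u,v);P=P[(abs(P[:,2]-.07)<.008)&(np.linalg.norm(P[:,:2]-[.53,-.2],axis=1)<.16)]
        print("tank",cv2.minAreaRect((P[:,:2]*1000).astype(np.float32)),np.median(P[:,2]))
E
```

```text
top {'bar': (523.6598510742188, -235.71507263183594), 'size': (13.837274551391602, 54.953643798828125), 'ang': np.float32(111.56969), 'ztop': np.float64(0.15142443402218195), 'flange': (524.0359497070312, -240.20034790039062, 41.998260498046875), 'zf': np.float64(0.11734268804803705)}
tank ((536.7097778320312, -193.3790740966797), (218.96237182617188, 149.30438232421875), 73.31519317626953) 0.06973623067795631
side {'bar': (523.2349853515625, -236.362548828125), 'size': (14.017776489257812, 57.39514923095703), 'ang': np.float32(112.774666), 'ztop': np.float64(0.14927451267984257), 'flange': (522.1409301757812, -237.1926727294922, 39.59489822387695), 'zf': np.float64(0.11772185757199938)}
```

View pics/c0.png

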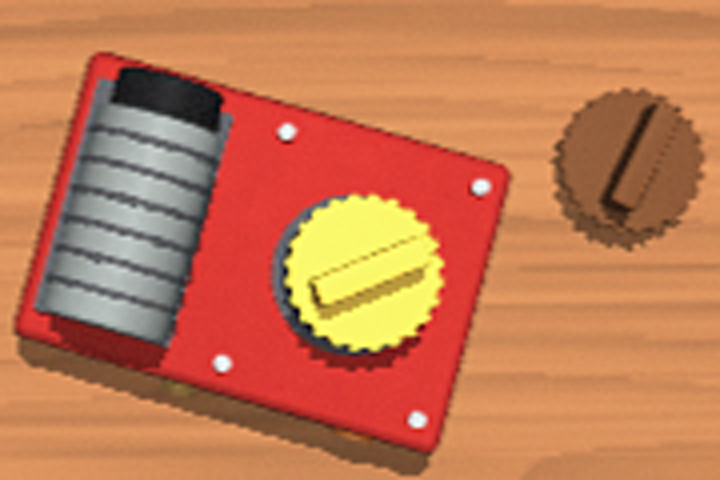

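The crop confirms the yellow cap, with its bar at about 112° in world. Both cameras agree on an axis near (0.5235, -0.236), and the bar top at ~0.149 matches the expected 0.148. Now I move above it.

```bash
python3 -m pendant '[45,0,-25,-35,0,45,0,-25,-35,0,45,0,-25,-35,0,45,0,-25,-35,0,45,0,-25,-35,0,45,0,-25,-35,0,45,0,-25,-35,0,45,0,-25,-35,0,45,0,-25,-35,0,45,0,-25,-35,0,45,0,-25,-35,0,45,0,-25,-35,0,45,0,-25,-35,0]' 40
python3 -m pendant '[45,0,0,0,-0.172,45,0,0,0,-0.172,45,0,0,0,-0.172,45,0,0,0,-0.172,45,0,0,0,-0.172,45,0,0,0,-0.172,45,0,0,0,-0.172,45,0,0,0,-0.172,45,0,0,0,-0.172,45,0,0,0,-0.172,45,0,0,0,0,45,0,0,0,0]'
cat >> h.py <<'E'
def togo(tx,ty,tz,yaw):
    o=r.get_obs();M=R.from_rotvec(o["orientation"]).as_matrix()
    e=M.T@(np.array([tx,ty,tz])-o["tcp_pos"])*1000
    a=np.degrees(np.arctan2(M[1,1],M[0,1]))
    print("t",round(o["clock"],2),"pos",np.round(o["tcp_pos"],4),"yaw_y",round(a,2),"go",e.round(1),"turn",round(np.radians(a-yaw),3),"q7",round(o["joints"][6],3),"F",np.round(o["contact_force"],1),"M",np.round(o["moment"],2),"w",round(o["grip_width"],4), "tilt",M[:,0].round(3))
E
python3 -c "
from h import *
togo(.5235,-.236,.16,22)"
```

```text
clock: 1.92
tcp_pos: [0.5238, -0.2356, 0.2314]
orientation: [2.099, 0.243, -2.099]
contact_force: [0.4, 0.1, -0.1]
grip_width: 0.045
clock: 3.42
tcp_pos: [0.5229, -0.2368, 0.2313]
orientation: [0.928, 1.364, -0.928]
contact_force: [0.2, -0.0, 0.8]
grip_width: 0.0452
t 3.42 pos [ 0.5229 -0.2368  0.2313] yaw_y 21.57 go [71.3  0.8 -0.5] turn -0.008 q7 0.513 F [ 0.2 -0.   0.8] M [ 0.02 -0.01  0.04] w 0.0452 tilt [-0. -0. -1.]
```

```bash
python3 -m pendant '[45,30,0.8,-0.5,-0.008,45,30,0,0,0,45,30,0,0,0,45,12,0,0,0,45,4,0,0,0,45,0,0,0,0]'
python3 -c "
from h import *
togo(.5235,-.236,.123,22)"
python3 -m pendant '[14,0,0,0,0,8,0,0,0,0,8,0,0,0,0,8,0,0,0,0,8,0,0,0,0]' 40
python3 -c "
from h import *
togo(.5235,-.236,.123,22)
for n in('side',):
    im,d=viewer.grab_frame(n);cv2.imwrite('pics/s1.png',cv2.resize(im[90:240,280:480],None,fx=4,fy=4)[...,::-1])"
```

```text
clock: 4.18
tcp_pos: [0.5242, -0.236, 0.1261]
orientation: [0.919, 1.367, -0.919]
contact_force: [-0.1, 0.8, 0.3]
grip_width: 0.045
t 4.17 pos [ 0.5242 -0.236   0.1261] yaw_y 22.21 go [ 3.1 -0.6 -0.2] turn 0.004 q7 0.449 F [-0.1  0.8  0.3] M [ 0.03 -0.05 -0.05] w 0.045 tilt [ 0.001 -0.    -1.   ]
clock: 4.8
tcp_pos: [0.5242, -0.2359, 0.1262]
orientation: [0.919, 1.367, -0.918]
contact_force: [-0.7, 1.4, 6.3]
grip_width: 0.013
t 4.8 pos [ 0.5242 -0.2359  0.1262] yaw_y 22.23 go [ 3.2 -0.7 -0.1] turn 0.004 q7 0.449 F [-0.7  1.4  6.3] M [0.37 0.42 0.01] w 0.013 tilt [ 0.001 -0.    -1.   ]
```

View pics/s1.png

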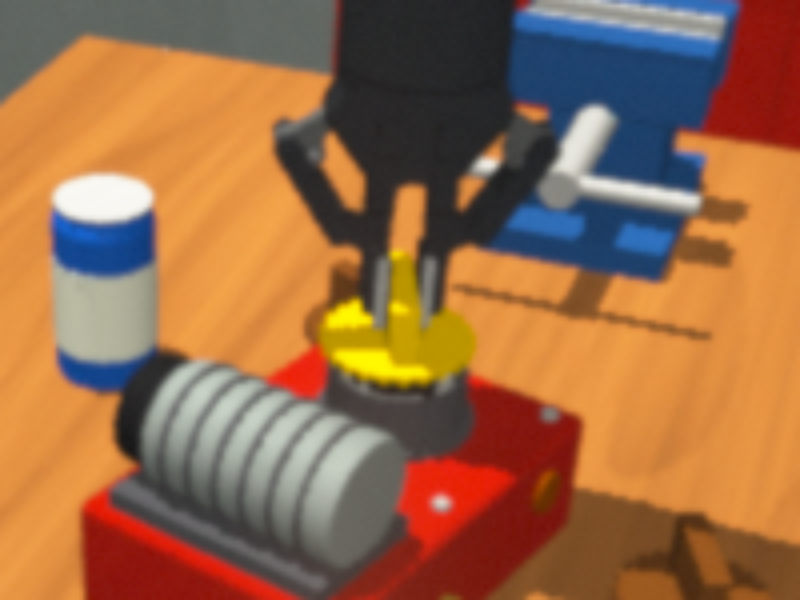

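The bar is gripped (opening 13 mm, crop centre ~(405,290)) with the cap seated on the neck. I press lightly and turn backward in small steps.

```bash
python3 -m pendant '[8,1,0,0,0,8,0,0,0,0]'
python3 -c "
from h import *
togo(.5235,-.236,.123,22)"
python3 -m pendant '[8,0,0,0,-0.07,8,0,0,0,-0.07,8,0,0,0,0]'
python3 -c "
from h import *
togo(.5235,-.236,.123,22)"
```

```text
clock: 5.1
tcp_pos: [0.5243, -0.2359, 0.126]
orientation: [0.919, 1.366, -0.919]
contact_force: [-2.8, 1.2, 12.3]
grip_width: 0.0132
t 5.1 pos [ 0.5243 -0.2359  0.126 ] yaw_y 22.23 go [ 3.  -0.8 -0.2] turn 0.004 q7 0.448 F [-2.8  1.2 12.3] M [0.44 0.9  0.04] w 0.0132 tilt [ 0.001 -0.001 -1.   ]
clock: 5.48
tcp_pos: [0.5247, -0.2364, 0.126]
orientation: [0.811, 1.411, -0.811]
contact_force: [-0.9, -0.1, 10.3]
grip_width: 0.0129
t 5.47 pos [ 0.5247 -0.2364  0.126 ] yaw_y 30.29 go [ 3.  -0.8 -1. ] turn 0.145 q7 0.572 F [-0.9 -0.1 10.3] M [0.09 0.58 0.13] w 0.0129 tilt [ 0.002 -0.001 -1.   ]
```

```bash
cat > s.py <<'E'
from h import *
togo(.5235,-.236,.123,22)
E
python3 -m pendant '[8,1,0,0,-0.07,8,0,0,0,-0.07,8,0,0,0,0]' >/dev/null; python3 s.py
```

```text
t 5.85 pos [ 0.5245 -0.2371  0.1259] yaw_y 38.25 go [ 2.9 -0.1 -1.4] turn 0.284 q7 0.694 F [-5.   0.3 17.6] M [0.01 1.33 0.01] w 0.0129 tilt [ 0.002 -0.003 -1.   ]
```

```bash
python3 -m pendant '[8,0,0,0,-0.07,8,0,0,0,-0.07,8,0,0,0,0]' >/dev/null; python3 s.py
```

```text
t 6.22 pos [ 0.5242 -0.2373  0.1259] yaw_y 46.27 go [ 2.9  0.5 -1.4] turn 0.424 q7 0.816 F [-6.3 -0.9 19.4] M [-0.12  1.49 -0.03] w 0.0132 tilt [ 0.001 -0.003 -1.   ]
```

```bash
python3 -m pendant '[8,0,0,0,-0.07,8,0,0,0,-0.07,8,0,0,0,0]' >/dev/null; python3 s.py
```

```text
t 6.6 pos [ 0.5239 -0.2374  0.1257] yaw_y 54.28 go [ 2.6  1.  -1.2] turn 0.563 q7 0.939 F [-6.4 -1.1 18.8] M [-0.26  1.48 -0.  ] w 0.013 tilt [ 0.001 -0.003 -1.   ]
```

```bash
python3 -m pendant '[8,0,0,0,-0.07,8,0,0,0,-0.07,8,0,0,0,0]' >/dev/null; python3 s.py
```

```text
t 6.97 pos [ 0.5232 -0.2376  0.1245] yaw_y 62.28 go [ 1.5  1.5 -0.5] turn 0.703 q7 1.061 F [-3.4 -1.   8.5] M [-0.47  0.8  -0.14] w 0.0129 tilt [-0.    -0.003 -1.   ]
```

Force and height are falling. I push down to see whether it drops.

```bash
python3 -m pendant '[8,1.5,0,0,0,8,0,0,0,0]' >/dev/null; python3 s.py
```

```text
t 7.22 pos [ 0.5235 -0.2364  0.1216] yaw_y 62.32 go [-1.4  0.4 -0.1] turn 0.704 q7 1.059 F [ 1.  -1.7 -0.2] M [-0.39 -0.03  0.02] w 0.013 tilt [ 0.    -0.001 -1.   ]
```

```bash
python3 -m pendant '[8,2,0,0,0,8,2,0,0,0,8,1,0,0,0,8,0,0,0,0]' >/dev/null; python3 s.py
```

```text
t 7.72 pos [ 0.5234 -0.236   0.1179] yaw_y 62.33 go [-5.1  0.   0.1] turn 0.704 q7 1.055 F [-5.6 -0.2 13.1] M [-0.08  1.33  0.01] w 0.013 tilt [-0.001 -0.001 -1.   ]
```

The cap dropped 8.1 mm into the thread start. Now I screw it forward with light down-feed.

```bash
python3 -m pendant '[8,0,0,0,0.12,8,0.4,0,0,0.12,8,0.4,0,0,0.12,8,0,0,0,0]' >/dev/null; python3 s.py
```

```text
t 8.22 pos [ 0.5238 -0.2359  0.1167] yaw_y 41.63 go [-6.3 -0.3 -0.1] turn 0.343 q7 0.739 F [-3.1 -0.1  6.8] M [-0.11  0.68 -0.06] w 0.0131 tilt [ 0.    -0.001 -1.   ]
```

```bash
python3 -m pendant '[8,0.4,0,0,0.12,8,0.4,0,0,0.12,8,0.4,0,0,0.12,8,0,0,0,0]' >/dev/null; python3 s.py
```

```text
t 8.72 pos [ 0.5241 -0.2358  0.1153] yaw_y 21.15 go [-7.7 -0.7 -0. ] turn -0.015 q7 0.426 F [-1.  -0.1  5.3] M [-0.16  0.22 -0.07] w 0.0133 tilt [ 0.001 -0.001 -1.   ]
```

```bash
python3 -m pendant '[8,0.5,0,0,0.12,8,0.5,0,0,0.12,8,0.5,0,0,0.12,8,0,0,0,0]' >/dev/null; python3 s.py
```

```text
t 9.22 pos [ 0.5244 -0.2359  0.1138] yaw_y 0.62 go [-9.2 -0.9  0.1] turn -0.373 q7 0.112 F [-0.6 -1.   4.3] M [-0.16 -0.02 -0.06] w 0.0132 tilt [ 0.002 -0.    -1.   ]
```

```bash
python3 -m pendant '[8,0.5,0,0,0.1,8,0.4,0,0,0.1,8,0,0,0,0]' >/dev/null; python3 s.py
```

```text
t 9.6 pos [ 0.5235 -0.2364  0.1132] yaw_y -10.84 go [-9.8 -0.1 -0.4] turn -0.573 q7 -0.063 F [-3.4 -1.1  9.2] M [-0.09  0.8   0.  ] w 0.0128 tilt [-0.    -0.001 -1.   ]
```

```bash
python3 -m pendant '[8,0.2,0,0,0.07,8,0,0,0,0.07,8,0,0,0,0]' >/dev/null; python3 s.py
```

```text
t 9.97 pos [ 0.5235 -0.2366  0.1131] yaw_y -18.65 go [-9.9 -0.2 -0.5] turn -0.709 q7 -0.183 F [-3.5 -2.2 11.4] M [-0.35  0.95  1.17] w 0.0135 tilt [-0.    -0.002 -1.   ]
```

```bash
python3 -m pendant '[8,0,0,0,0.05,8,0,0,0,0.05,8,0,0,0,0]' >/dev/null; python3 s.py
```

```text
t 10.35 pos [ 0.5234 -0.237   0.1135] yaw_y -24.3 go [-9.5 -0.3 -0.9] turn -0.808 q7 -0.269 F [-5.8 -1.9 14.4] M [-0.72  1.34  1.54] w 0.0132 tilt [-0.    -0.003 -1.   ]
```

It hit the hard stop: moment z rose to 1.5 Nm and the height is 12.9 mm below the start (13 expected). I ease off, release, lift and look.

```bash
python3 -m pendant '[8,-1,0,0,-0.06,14,0,0,0,0,30,0,0,0,0,45,0,0,0,0,45,0,0,0,0]'; python3 -m pendant '[45,-10,0,0,0,45,-30,0,0,0,45,-40,0,0,0,45,-50,0,0,0,45,-50,0,0,0,45,0,-40,40,0,45,0,-40,40,0,45,0,-40,40,0,45,0,0,0,0]'
python3 - <<'E'
from h import *
for n in("top","side"):
    im,d=viewer.grab_frame(n);print(n,cap(n,im,d))
    a=im[160:330,330:530] if n=="top" else im[100:270,280:480]
    cv2.imwrite(f"pics/{n}2.png",cv2.resize(a,None,fx=3,fy=3)[...,::-1])
togo(.52,-.23,.3,0)
E
```

```text
clock: 10.98
tcp_pos: [0.5234, -0.2357, 0.1129]
orientation: [1.477, 1.011, -1.477]
contact_force: [0.9, 0.5, -0.2]
grip_width: 0.0451
clock: 12.1
tcp_pos: [0.3642, -0.3063, 0.2939]
orientation: [1.481, 1.005, -1.484]
contact_force: [0.8, 0.6, 0.8]
grip_width: 0.0452
top {'bar': (523.1813354492188, -234.67782592773438), 'size': (55.148536682128906, 14.007570266723633), 'ang': np.float32(77.2483), 'ztop': np.float64(0.13845254235882556), 'flange': (523.4210205078125, -239.29623413085938, 41.430824279785156), 'zf': np.float64(0.10448428346101246)}
side {'bar': (521.7297973632812, -236.1205291748047), 'size': (57.404388427734375, 14.374309539794922), 'ang': np.float32(78.26511), 'ztop': np.float64(0.13665761933072418), 'flange': (523.1068725585938, -235.36380004882812, 37.99489212036133), 'zf': np.float64(0.10484800966081875)}
t 12.2 pos [ 0.3682 -0.3041  0.294 ] yaw_y -21.36 go [  -5.8  114.4 -124.3] turn -0.373 q7 0.158 F [-0.3  0.1  0.1] M [ 0.05 -0.06 -0.02] w 0.0447 tilt [ 0.001 -0.001 -1.   ]
```

View pics/side2.png

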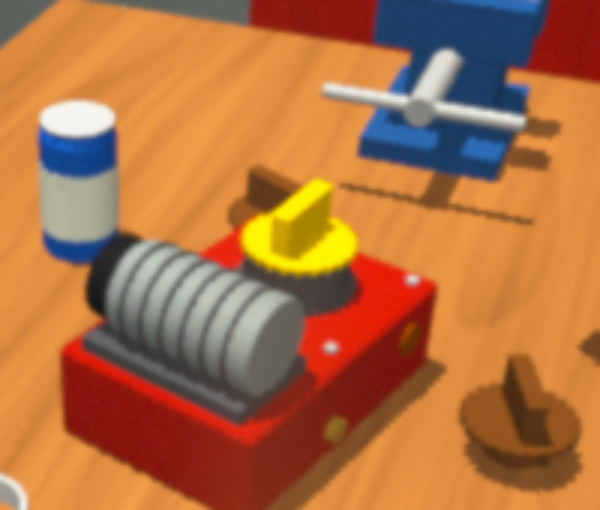

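The crop shows the cap seated flat and upright on the neck at (300,235), with the fingers clear. Both cameras put the flange 12.9 mm lower than at the start, so I hand in.

```bash
python3 -m pendant '[45,0,0,0,0,45,0,0,0,0]'; python3 -c "
from bench import r
print(r.hand_in())"
```

```text
clock: 12.45
tcp_pos: [0.3692, -0.3034, 0.2932]
orientation: [1.477, 1.011, -1.476]
contact_force: [-0.6, -0.5, 0.9]
grip_width: 0.0452
the job is handed in; nothing more can be done
None
```

The yellow cap is screwed home on the neck and released, and I handed the job in at 12.5 s. No verdict came back.

- **Thread start:** I gripped the bar and turned the cap backward about 40° under a light push. It then dropped 8.1 mm (8 expected).
- **Screwing home:** I turned it forward about 75° to the hard stop, where the torque rose to about 1.5 Nm and the bar slipped slightly in the grip.
- **Cap position:** Both cameras show the flange 12.9 mm below its start (13 expected) and the cap looks upright. The bar's centre is within about 2 mm of where it started, and I did not measure the neck's axis separately.
- **Arm and bystanders:** The arm stands clear with about 1 N on the wrist, which is sensor noise. The arm stayed above the bench things throughout. I did not measure their positions afterwards.
- **Disagreements:** In the top view the fitted flange circle was off (41–42 mm radius instead of 36, and about 4 mm off the bar's centre). I put this down to bar-side pixels mixing in and used the bar fit instead.

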